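Separate nested craft trays into their size rows

TASK

A medium yellow tray has been left nested inside a large blue one. Pull them apart and stand each tray in the free part of its own size row, upright and flat on the channel floor, lengthwise between the rails and wholly inside the row; set the trays down rather than dropping them. Leave the trays already in the rows and everything else on the table where they are.

Things in the scene. Friction and masses are not known exactly. Their poses are not given: they have to be found in the camera images.
- tray_medium: (Sizes in mm.) Open rectangular tray, vertical walls 2.5, floor 3; origin at centre of underside, x along its length, y across, z up. Yellow, 58 x 44 x 36 high, 40 g. Starts inside tray_large, same way round, underside 3 above the table, rim 1 below the large rim, 2.5 play all round; only its long sides can be reached there, through the large tray's cut-outs.
- tray_large: (Sizes in mm.) Open rectangular tray, vertical walls 2.5, floor 3; origin at centre of underside, x along its length, y across, z up. Blue, 68 x 54 x 40 high, 50 g, standing on the thin paper mat (level with the table). Each long side has a central finger cut-out 44 wide, from the rim down to a sill 14 above the underside; end walls full height.
- row_small: (mm) Fixed wood block 230 (x) x 78 (y) x 54 high, origin at centre of underside, with a channel along x; floor 6 above the table, open at the near (-x) end, a 30 high stop at the far end. Rails top any tray and stand 3 from its long sides: fingers fit only at its ends. Rail tops bevelled 4. Row of the small trays: channel 40 wide.
- row_medium: (mm) Fixed wood block 230 (x) x 78 (y) x 54 high, origin at centre of underside, with a channel along x; floor 6 above the table, open at the near (-x) end, a 30 high stop at the far end. Rails top any tray and stand 3 from its long sides: fingers fit only at its ends. Rail tops bevelled 4. Row of the medium trays: channel 50 wide.
- row_large: (mm) Fixed wood block 230 (x) x 78 (y) x 54 high, origin at centre of underside, with a channel along x; floor 6 above the table, open at the near (-x) end, a 30 high stop at the far end. Rails top any tray and stand 3 from its long sides: fingers fit only at its ends. Rail tops bevelled 4. Row of the large trays: channel 60 wide.
- kept_small: (Sizes in mm.) Open rectangular tray, vertical walls 2.5, floor 3; origin at centre of underside, x along its length, y across, z up. Orange, 48 x 34 x 32 high, loose, already standing at the far end of row_small. Leave it there.
- kept_medium: (Sizes in mm.) Open rectangular tray, vertical walls 2.5, floor 3; origin at centre of underside, x along its length, y across, z up. Yellow, 58 x 44 x 36 high, loose, already standing at the far end of row_medium, like tray_medium. Leave it there.
- kept_large: (Sizes in mm.) Open rectangular tray, vertical walls 2.5, floor 3; origin at centre of underside, x along its length, y across, z up. Blue, 68 x 54 x 40 high with cut-outs, loose, already standing at the far end of row_large, like tray_large. Leave it there.
- row_medium_free (a point): Point on the channel floor of row_medium, on its middle line, 55 mm from the block's centre towards the near (-x) end: middle of the free part, with 50 mm or more from a medium tray set here to the one already in the row.
- row_large_free (a point): The same point in row_large, 55 mm from the block's centre towards the near end; 40 mm or more from a large tray set here to the one already in the row.
- dropper: Bystander, leave alone. Small black dropper bottle, 28 diameter, 70 high, standing; origin under its centre.
- cap: Bystander, leave alone. Black round bottle cap, 24 diameter, 22 high, standing; origin under its centre.
- torch: Bystander, leave alone. Steel pocket lamp lying on the cloth, 100 long (x), 28 thick; origin under its middle.
- tweezers: Bystander, leave alone. Steel tweezers lying flat, 115 long (x), 7 high; origin on the cloth under the middle.
Mind the look-alikes: they are no part of the job. What is shaped like the tray_large but pink or turquoise is not meant.

How it is judged:
On the way:
1. the medium tray is out of the large one (distance between tray_medium and tray_large above 0.075 m), for 0.2 s.
At the end, for the whole second after the job is handed in: Medium and large tray each stand released and at rest in the row of their size: wholly within its length, within 6 mm of its middle line, underside within 3 mm of the channel floor, upright within 0.08 rad, lengthwise within 0.15 rad (either way round) (x of tray_medium in the frame of row_medium between -0.083 and 0.06 m and y of tray_medium in the frame of row_medium between -0.006 and 0.006 m and z of tray_medium in the frame of row_medium between 0.003 and 0.009 m and angle between each of tray_medium, tray_large's own z axis and vertical below 0.08 rad and angle between the x axis of tray_medium and the x axis of row_medium, either way round below 0.15 rad and linear speed of each of tray_medium, tray_large below 0.02 m/s and contact force between the fingers and tray_medium below 0.05 N and x of tray_large in the frame of row_large between -0.083 and 0.06 m and y of tray_large in the frame of row_large between -0.006 and 0.006 m and z of tray_large in the frame of row_large between 0.003 and 0.009 m and angle between the x axis of tray_large and the x axis of row_large, either way round below 0.15 rad and contact force between the fingers and tray_large below 0.05 N); the robot touches nothing.
It fails at once if a tray already in a row is shifted by more than 15 mm (distance of any of kept_small, kept_medium, kept_large from where it was at the start of the episode above 0.015 m).
It fails at once if another thing on the table is shifted by more than 25 mm (distance of any of dropper, cap, torch, tweezers from where it was at the start of the episode above 0.025 m).
It fails at once if a tray is dropped (falls free faster than 0.35 m/s) ((contact force between tray_medium and anything else below 0.02 N and linear speed of tray_medium above 0.35 m/s) or (contact force between tray_large and anything else below 0.02 N and linear speed of tray_large above 0.35 m/s)).
It also fails if it takes over 67 s, if anything falls off the work surface, if the arm or the gripper's body presses on something with over 40 N, if the wrist force passes 120 N, or if a joint passes its speed limit or range.

ROBOT

A 6-joint arm with a two-finger parallel gripper is mounted at the origin on the work surface. World frame = base frame: x ahead of the robot, y to its left, z up, the work surface at z = 0. Lengths are in m, angles in rad, forces in N, time in s.
With the tool pointing down it reaches from about 0.3 to 1 m from the base axis. Payload 5.1 kg.
Tool frame: the origin (TCP) lies midway between the tips of the shut fingers; the grasp point (between the pads) lies 19 mm behind it; z points along the fingers, y is the line along which they close (so a half turn about z gives the same grasp; the last joint's range is limited). The gripper opens to 95 mm and grips with 3 to 60 N. Pads are 20 mm wide; open, the fingers measure 119 mm over their backs; the gripper's body (75 mm by 180 mm) begins 59 mm behind the grasp point.
Start: joints at [-1.206, 0.124, 1.65, -0, 1.367, -0.083], TCP at [0.281, -0.586, 0.215] pointing down, gripper open.
Joint ranges: [-2.61, 2.61], [-1.02, 2.33], [0.03, 2.71], [-1.35, 4.49], [0.32, 2.68], [-2.91, 2.91]. Speed limits (rad/s): [2.57, 2.57, 3.14, 3.14, 3.14, 3.14].

INTERFACE

Orientations are given as a rotation vector (axis times angle).
In Python, from cell import state, camera, get_calibration, r gives the robot as it stands.
- The arm moves only by the tool carry_out, never from a script. Its argument "moves" is a list of rows, each a list of 7 numbers: the shift along the world's x, y, z normalised to -1 to 1, where 1 is 0.5 m, then the turn, a rotation vector about the world's x, y, z normalised to -1 to 1, where 1 is pi/2 rad, then the closure, from 0 (fully open) to 1 (shut). In form: [[tx, ty, tz, wx, wy, wz, jaw], ...]. A call has 1 to 12 rows; each row is the pose to reach, as a shift and turn from the pose commanded when the call began; what a row does not reach only later rows make up. A row lasts 1/12 s, in which the tool goes at most 41.7 mm and 7.16 degrees, less where a joint would pass 70% of its speed; a pose out of reach is approached as far as the arm can. A call with a number of a shift or a turn outside -1 to 1 is refused whole. A call with a gripper value outside its range is refused whole. The fingers move at their own pace and stop on an object; "newtons" is the grip in N (left out, the last holds). Time passes only in rows, so rows that repeat a pose let the fingers close. It gives the time, the measured TCP pose, the force, the opening and the grip force at its end, in the units of the state.
- state(): the state, without advancing time (a new reading comes with each control period).
- camera(name): name is "side" or "top"; returns the picture (480x640x3 uint8, red, green, blue); there is no depth.
- get_calibration(name): a dict with "fovy" (degrees; the focal length in pixels is half the picture's height over the tangent of half this angle, whatever the lens; pixels are square), "cx", "cy" (the principal point, pixels), "k1" (the pictures are not rectified: a ray, as slopes to the right and down, at radius r is drawn at 1 + k1 r^2 times it, then the intrinsics apply), "pose" (4x4, takes a point from camera to world coordinates). Camera axes: x right, y up, looking along -z (the intrinsics and any distortion apply to the point x, -y, -z); pixel columns grow to the right and rows downward; lengths in m; the calibration is good to about 2 mm. A picture is of the moment at which its call begins. get_calibration takes no time and is no camera call.
- r.close_job(): hands the job in; it is judged then, once.
The state is a dict: "t": time; "qpos": joint angles; "qvel": joint speeds; "joint_efforts": joint torques, N m; "position": TCP position; "orientation": TCP orientation; "wrist_force": force on the tool from outside, world axes, zero at the start; "ft_torque": the same for the moment, N m; "grip_width": finger opening in m; "gripper_force": force on a finger pad.
Only numpy, scipy, OpenCV 4.12 (cv2) and the standard library are available. Lean on these libraries where they do the work, as an engineer would, in place of code of your own. Each camera call takes 0.05 s, during which the arm holds its last target. There are 200 camera calls.

## Working session

There is one attempt and no reset: what is moved stays moved. The work goes in short steps, Python scripts to look and compute and a tool call to move; the robot and the scene stay as the last step left them, time stands still between calls to the robot, and variables do not carry over. Pictures are saved under pics/ and viewed, at most 13 in all, crops included, and the job is handed in when it is done.

Besides the shell and the picture viewer there is one more tool, called after ">>>" in YAML: its name, and indented under it one key for each argument. carry_out: Moves the arm, as the interface text tells. Scaled input: -1 to 1 covers 0.5 m each way for a shift and pi/2 rad each way for a turn. Its arguments: {"type":"object","properties":{"moves":{"type":"array","items":{"type":"array","items":{"type":"number","minimum":-1,"maximum":1}}},"newtons":{"type":"number"}},"required":["moves"]}

```bash
ls; mkdir -p pics
python3 - <<'E'
from cell import state,camera,get_calibration
import cv2
for n in("side","top"):
    cv2.imwrite(f"pics/{n}0.png",camera(n)[:,:,::-1]); print(n,get_calibration(n))
s=state();print({k:s[k] for k in("t","position","orientation","grip_width")})
E
```

```text
pics
side {'fovy': 55.798097766950995, 'cx': 319.8267497973449, 'cy': 240.20832941854533, 'k1': -0.041395867237225534, 'pose': array([[-0.96280261,  0.14895775, -0.22543894,  0.26146438],
       [-0.26992027, -0.56854819,  0.77710746,  0.89690183],
       [-0.01241672,  0.80905163,  0.5876064 ,  0.65684916],
       [ 0.        ,  0.        ,  0.        ,  1.        ]])}
top {'fovy': 49.95231105275968, 'cx': 312.63289586729377, 'cy': 241.63581174275612, 'k1': -0.1163274344939426, 'pose': array([[-0.01868312,  0.98044477, -0.19590557,  0.24634912],
       [-0.99971341, -0.02125222, -0.0110199 ,  0.06517741],
       [-0.01496784,  0.19564354,  0.98056084,  1.23847325],
       [ 0.        ,  0.        ,  0.        ,  1.        ]])}
{'t': 0.1, 'position': array([ 0.2811755 , -0.58538469,  0.21349538]), 'orientation': array([-3.06129752e+00, -6.97090040e-01,  4.34895514e-04]), 'grip_width': 0.09497752770723979}
```

View pics/side0.png

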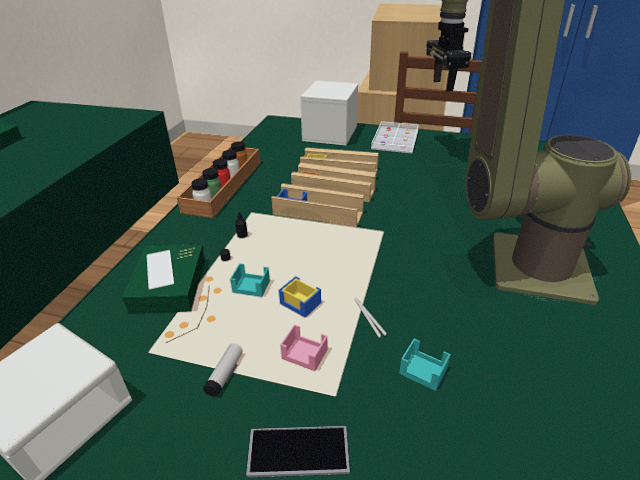

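View pics/top0.png

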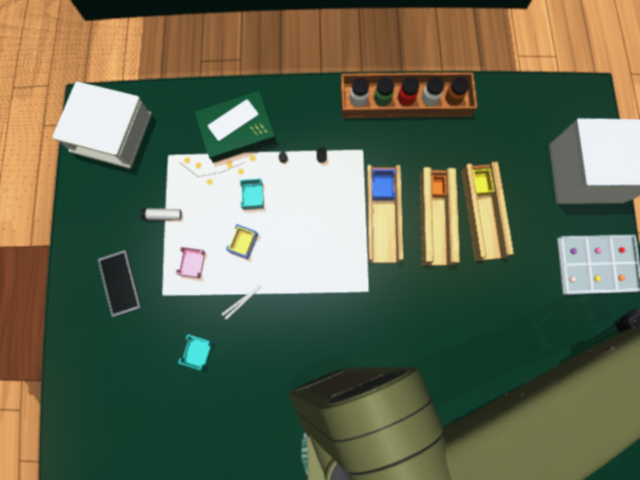

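The overview shows the nested trays at top-view (242,242) and side-view (300,296). In the top view the rows are large (385,214), small (440,216) and medium (488,212), with their far ends up in the picture (+x). I'll write helpers and take enlarged crops.

```bash
cat > h.py <<'E'
import numpy as np, cv2
from cell import state,camera,get_calibration
C={n:get_calibration(n) for n in("side","top")}
def K(n):
    c=C[n]; f=240/np.tan(np.radians(c["fovy"]/2)); return np.array([[f,0,c["cx"]],[0,f,c["cy"]],[0,0,1.]])
def ray(n,px):
    c=C[n]; k=K(n); d=(np.array(px,float)-k[:2,2])/k[0,0]; u=d.copy()
    for _ in range(20): u=d/(1+c["k1"]*(u@u))
    v=c["pose"][:3,:3]@np.array([u[0],-u[1],-1]); return c["pose"][:3,3],v/np.linalg.norm(v)
def onz(n,px,z):
    o,v=ray(n,px); return o+v*(z-o[2])/v[2]
def proj(n,p):
    c=C[n]; q=c["pose"][:3,:3].T@(np.array(p)-c["pose"][:3,3]); u=np.array([q[0],-q[1]])/-q[2]
    return K(n)[0,0]*u*(1+c["k1"]*(u@u))+K(n)[:2,2]
def tri(pt,ps):
    A=[];b=[]
    for n,p in(("top",pt),("side",ps)):
        o,v=ray(n,p); M=np.eye(3)-np.outer(v,v); A.append(M); b.append(M@o)
    x=np.linalg.lstsq(np.vstack(A),np.hstack(b),rcond=None)[0]
    gap=max(np.linalg.norm(m@x-q) for m,q in zip(A,b)); return x,gap
def crop(im,x,y,w,h,s): return cv2.resize(im[y:y+h,x:x+w],None,fx=s,fy=s,interpolation=cv2.INTER_CUBIC)
E
python3 - <<'E'
from h import *
t=cv2.imread("pics/top0.png");s=cv2.imread("pics/side0.png")
a=crop(t,360,155,160,120,5); cv2.imwrite("pics/rows_top.png",a)
b=crop(s,260,140,130,90,6); cv2.imwrite("pics/rows_side.png",b)
c=np.hstack([crop(t,217,216,50,50,8),crop(s,275,272,50,50,8)]); cv2.imwrite("pics/nest.png",c)
E
```

```text
(no output)
```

View pics/rows_top.png

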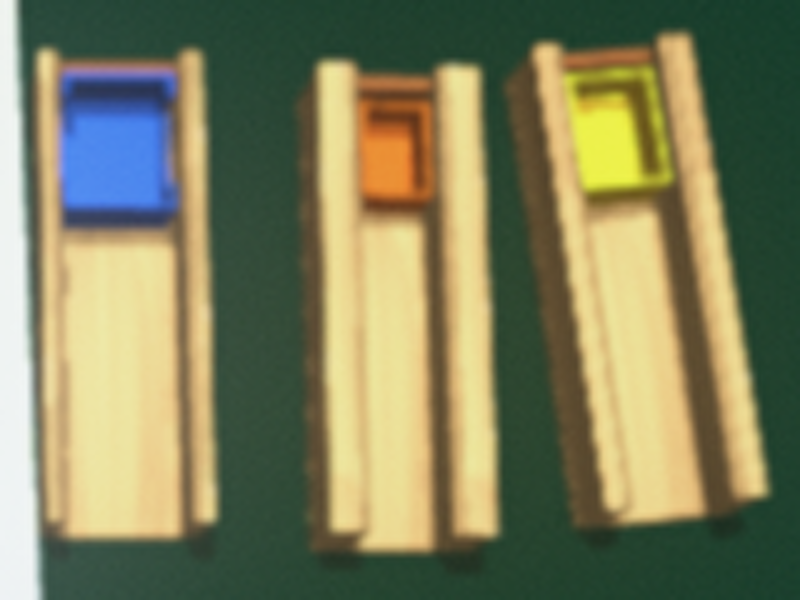

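View pics/rows_side.png

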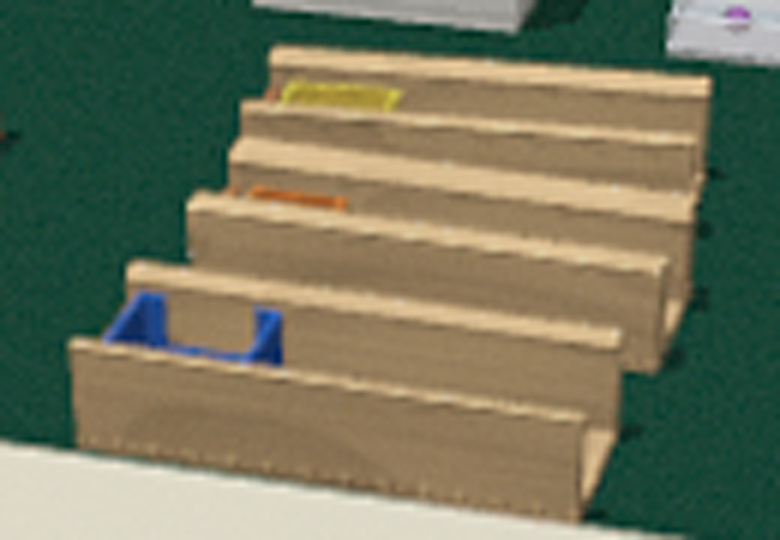

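View pics/nest.png

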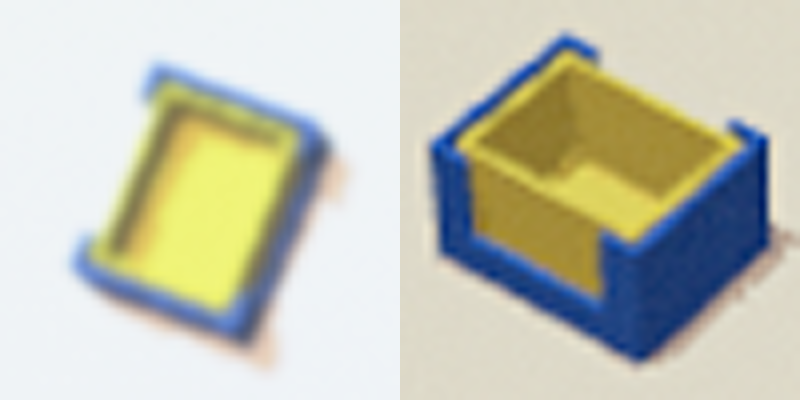

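The crops show the yellow rim's corners in both views. The rails' outer top corners can be picked in both views too, so I'll triangulate them.

Run:
```python
from h import *
np.set_printoptions(precision=4,suppress=True)
u=lambda p,x0,y0,s:((p[0]+.5)/s-.5+x0,(p[1]+.5)/s-.5+y0)
def quad(name,T,S,ft,fs):
    P=[]
    for a,b in zip(T,S):
        x,g=tri(u(a,*ft),u(b,*fs)); P.append(x); print(name,x,"gap",round(g,4))
    P=np.array(P); c=P.mean(0); d=(P[0]-P[1])+(P[2]-P[3]); w=(P[0]-P[2]+P[1]-P[3])/2
    print(" c",c,"yaw",np.degrees(np.arctan2(d[1],d[0])),"L",np.linalg.norm(d)/2,"W",np.linalg.norm(w))
# order: +x+y, -x+y, +x-y, -x-y
quad("yel",[(165,85),(95,262),(302,130),(225,318)],[(52,140),(232,245),(170,50),(345,145)],(217,216,8),(275,272,8))
ft,fs=(360,155,5),(260,140,6)
quad("rowL",[(38,50),(45,525),(204,50),(217,523)],[(70,342),(584,415),(130,263),(620,335)],ft,fs)
quad("rowM",[(535,45),(605,515),(690,35),(768,493)],[(243,103),(695,145),(270,47),(710,80)],ft,fs)
```

```text
yel [0.5291 0.2595 0.0368] gap 0.0008
yel [0.4754 0.2805 0.0331] gap 0.0002
yel [0.5128 0.2179 0.0363] gap 0.0007
yel [0.4574 0.2409 0.0356] gap 0.0004
 c [0.4937 0.2497 0.0354] yaw -22.011488349761077 L 0.058831421888856594 W 0.044111476650505764
rowL [ 0.67   -0.0575  0.0527] gap 0.0008
rowL [ 0.4381 -0.0508  0.0551] gap 0.0007
rowL [ 0.6708 -0.1389  0.0481] gap 0.0001
rowL [ 0.4387 -0.1325  0.0471] gap 0.0008
 c [ 0.5544 -0.0949  0.0508] yaw -1.6205533281073687 L 0.23214695597515886 W 0.0817748404147776
rowM [ 0.6681 -0.3007  0.0543] gap 0.0007
rowM [ 0.4376 -0.316   0.0513] gap 0.0009
rowM [ 0.6768 -0.3809  0.0481] gap 0.0013
rowM [ 0.4452 -0.3969  0.0489] gap 0.0005
 c [ 0.5569 -0.3486  0.0506] yaw 3.8768104818818205 L 0.23154389922585328 W 0.08108457336528908
```

>>> carry_out:
  moves:
    - [0.213, 0.836, 0, 0, 0, 0.735, 0]
    - [0.213, 0.836, 0, 0, 0, 0.735, 0]
    - [0.213, 0.836, 0, 0, 0, 0.735, 0]
    - [0.213, 0.836, 0, 0, 0, 0.735, 0]
    - [0.213, 0.836, 0, 0, 0, 0.735, 0]
    - [0.213, 0.836, 0, 0, 0, 0.735, 0]
    - [0.213, 0.836, 0, 0, 0, 0.735, 0]
    - [0.213, 0.836, 0, 0, 0, 0.735, 0]
    - [0.213, 0.836, 0, 0, 0, 0.735, 0]
    - [0.213, 0.836, 0, 0, 0, 0.735, 0]
    - [0.213, 0.836, 0, 0, 0, 0.735, 0]
    - [0.213, 0.836, 0, 0, 0, 0.735, 0]
  newtons: 10

```text
t: 1.1
position: [0.3882, -0.165, 0.2143]
orientation: [-2.18, -2.261, -0.001]
wrist_force: [0.0, -0.5, -0.1]
grip_width: 0.095
gripper_force: 0.0
```

>>> carry_out:
  moves:
    - [0.213, 0.836, -0.2, 0, 0, 0.735, 0]
    - [0.213, 0.836, -0.2, 0, 0, 0.735, 0]
    - [0.213, 0.836, -0.2, 0, 0, 0.735, 0]
    - [0.213, 0.836, -0.2, 0, 0, 0.735, 0]
    - [0.213, 0.836, -0.2, 0, 0, 0.735, 0]
    - [0.213, 0.836, -0.2, 0, 0, 0.735, 0]
    - [0.213, 0.836, -0.2, 0, 0, 0.735, 0]
    - [0.213, 0.836, -0.2, 0, 0, 0.735, 0]
    - [0.213, 0.836, -0.2, 0, 0, 0.735, 0]
    - [0.213, 0.836, -0.2, 0, 0, 0.735, 0]
    - [0.213, 0.836, -0.2, 0, 0, 0.735, 0]
    - [0.213, 0.836, -0.2, 0, 0, 0.735, 0]

```text
t: 2.1
position: [0.4946, 0.2527, 0.1125]
orientation: [-0.596, -3.082, 0.001]
wrist_force: [-0.3, -1.0, -0.5]
grip_width: 0.0949
gripper_force: 0.0
```

Run:
```python
from h import *
t=camera("top")[:,:,::-1];s=camera("side")[:,:,::-1]
cv2.imwrite("pics/a.png",np.hstack([crop(t,207,206,75,80,5),crop(s,235,200,120,128,3.125)]))
st=state();print(st["position"],st["orientation"])
for z in(.02,.11):print(z,proj("top",[st["position"][0],st["position"][1],z]),proj("side",[st["position"][0],st["position"][1],z]))
```

```text
[0.49443008 0.24968141 0.11357733] [-5.99031478e-01 -3.08236497e+00  2.83115708e-03]
0.02 [242.10627587 241.25514659] [299.51145545 295.05506553]
0.11 [236.16107012 233.40661851] [297.69760283 260.75535183]
```

View pics/a.png

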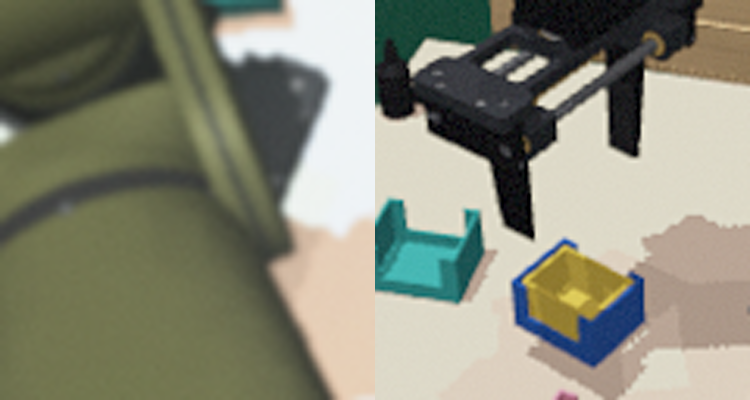

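>>> carry_out:
  moves:
    - [0, 0, -0.07, 0, 0, 0, 0]
    - [0, 0, -0.14, 0, 0, 0, 0]
    - [0, 0, -0.188, 0, 0, 0, 0]
    - [0, 0, -0.188, 0, 0, 0, 0]
    - [0, 0, -0.188, 0, 0, 0, 0]
    - [0, 0, -0.188, 0, 0, 0, 0]
    - [0, 0, -0.188, 0, 0, 0, 1]
    - [0, 0, -0.188, 0, 0, 0, 1]
    - [0, 0, -0.188, 0, 0, 0, 1]
    - [0, 0, -0.188, 0, 0, 0, 1]
    - [0, 0, -0.188, 0, 0, 0, 1]
    - [0, 0, -0.188, 0, 0, 0, 1]

```text
t: 3.2
position: [0.4945, 0.2502, 0.0209]
orientation: [0.6, 3.083, 0.0]
wrist_force: [-0.3, 1.2, 0.3]
grip_width: 0.0606
gripper_force: 0.0
```

>>> carry_out:
  moves:
    - [0, 0, 0, 0, 0, 0, 1]
    - [0, 0, 0, 0, 0, 0, 1]
    - [0, 0, 0, 0, 0, 0, 1]
    - [0, 0, 0, 0, 0, 0, 1]
    - [0, 0, 0, 0, 0, 0, 1]
    - [0, 0, 0, 0, 0, 0, 1]

```text
t: 3.7
position: [0.4944, 0.2501, 0.0206]
orientation: [-0.601, -3.084, 0.0]
wrist_force: [-0.6, 0.3, -0.2]
grip_width: 0.0437
gripper_force: 10.0
```

>>> carry_out:
  moves:
    - [0, 0, 0.02, 0, 0, 0, 1]
    - [0, 0, 0.05, 0, 0, 0, 1]
    - [0, 0, 0.09, 0, 0, 0, 1]
    - [0, 0, 0.13, 0, 0, 0, 1]
    - [0, 0, 0.16, 0, 0, 0, 1]
    - [0, 0, 0.16, 0, 0, 0, 1]
    - [0.01, -0.06, 0.16, 0, 0, 0.07, 1]
    - [0.01, -0.13, 0.16, 0, 0, 0.14, 1]
    - [0.01, -0.2, 0.16, 0, 0, 0.21, 1]
    - [0.01, -0.27, 0.16, 0, 0, 0.29, 1]
    - [0.01, -0.34, 0.16, 0, 0, 0.29, 1]
    - [0.01, -0.36, 0.16, 0, 0, 0.29, 1]
  newtons: 10

```text
t: 4.7
position: [0.4987, 0.0665, 0.0999]
orientation: [0.107, -3.139, 0.002]
wrist_force: [-0.1, -0.2, -0.7]
grip_width: 0.0436
gripper_force: 10.0
```

Run:
```python
from h import *
s=camera("side")[:,:,::-1]
cv2.imwrite("pics/b.png",crop(s,220,160,200,160,4))
st=state();print(st["position"],st["orientation"],st["grip_width"])
```

```text
[0.49886108 0.06673261 0.09996249] [ 1.04632111e-01 -3.13877505e+00  1.89459727e-03] 0.04385335775809888
```

View pics/b.png

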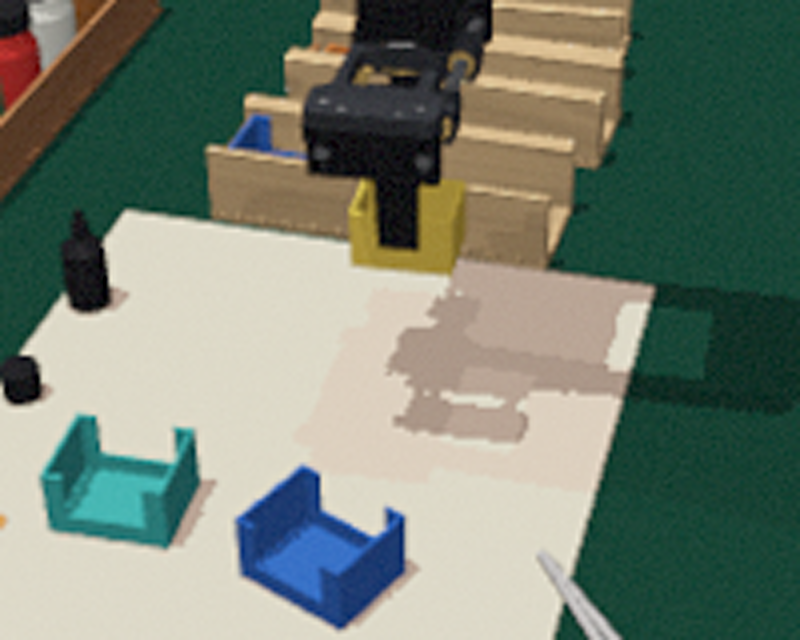

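>>> carry_out:
  moves:
    - [0, 0, -0.04, 0, 0, 0, 1]
    - [0, 0, -0.08, 0, 0, 0, 1]
    - [0, 0, -0.12, 0, 0, 0, 1]
    - [0, 0, -0.145, 0, 0, 0, 1]
    - [0, 0, -0.158, 0, 0, 0, 1]
    - [0, 0, -0.164, 0, 0, 0, 1]
    - [0, 0, -0.164, 0, 0, 0, 1]
    - [0, 0, -0.164, 0, 0, 0, 0.4]
    - [0, 0, -0.164, 0, 0, 0, 0.2]
    - [0, 0, -0.164, 0, 0, 0, 0.1]
    - [0, 0, -0.164, 0, 0, 0, 0]
    - [0, 0, -0.164, 0, 0, 0, 0]

```text
t: 5.75
position: [0.4998, 0.0701, 0.0191]
orientation: [-0.111, 3.139, -0.0]
wrist_force: [-0.7, -0.0, 0.5]
grip_width: 0.0721
gripper_force: 0.0
```

>>> carry_out:
  moves:
    - [0, 0, 0.03, 0, 0, 0, 0]
    - [0, 0, 0.1, 0, 0, 0, 0]
    - [0, 0, 0.16, 0, 0, 0, 0]
    - [0, 0, 0.16, 0, 0, -0.2, 0]
    - [0, 0, 0.16, 0, 0, -0.5, 0]
    - [0, 0, 0.16, 0, 0, -0.7, 0]
    - [0, 0, 0.16, 0, 0, -0.9, 0]
    - [0, 0, 0.16, 0, 0, -1, 0]
    - [0, 0, 0.16, 0, 0, -1, 0]
    - [0, 0, 0.16, 0, 0, -1, 0]
    - [0, 0, 0.16, 0, 0, -1, 0]
    - [0, 0, 0.16, 0, 0, -1, 0]

```text
t: 6.75
position: [0.4994, 0.07, 0.0988]
orientation: [1.589, 2.71, 0.0]
wrist_force: [-0.3, 0.2, -0.8]
grip_width: 0.0953
gripper_force: 0.0
```

>>> carry_out:
  moves:
    - [0, 0, 0, 0, 0, -0.2, 0]
    - [0, 0, 0, 0, 0, -0.29, 0]
    - [0, 0, 0, 0, 0, -0.29, 0]
    - [0, 0, 0, 0, 0, -0.29, 0]

```text
t: 7.08
position: [0.4995, 0.0701, 0.0988]
orientation: [2.159, 2.282, 0.0]
wrist_force: [0.2, 0.0, 0.1]
grip_width: 0.0947
gripper_force: 0.0
```

>>> carry_out:
  moves:
    - [0, 0, -0.06, 0, 0, 0.008, 0]
    - [0, 0, -0.12, 0, 0, 0.008, 0]
    - [0, 0, -0.16, 0, 0, 0.008, 0]
    - [0, 0, -0.177, 0, 0, 0.008, 0]
    - [0, 0, -0.177, 0, 0, 0.008, 0]
    - [0, 0, -0.177, 0, 0, 0.008, 0.2]
    - [0, 0, -0.177, 0, 0, 0.008, 0.6]
    - [0, 0, -0.177, 0, 0, 0.008, 1]
    - [0, 0, -0.177, 0, 0, 0.008, 1]
    - [0, 0, -0.177, 0, 0, 0.008, 1]
    - [0, 0, -0.177, 0, 0, 0.008, 1]
    - [0, 0, -0.177, 0, 0, 0.008, 1]

```text
t: 8.08
position: [0.4998, 0.0701, 0.0107]
orientation: [2.138, 2.301, 0.001]
wrist_force: [-0.9, -1.0, 2.5]
grip_width: 0.0581
gripper_force: 10.0
```

>>> carry_out:
  moves:
    - [0, 0, 0, 0, 0, 0, 1]
    - [0, 0, 0, 0, 0, 0, 1]
    - [0, 0, 0, 0, 0, 0, 1]

```text
t: 8.33
position: [0.4998, 0.0701, 0.0107]
orientation: [2.138, 2.301, 0.001]
wrist_force: [-1.2, 0.1, 4.8]
grip_width: 0.0578
gripper_force: 10.0
```

>>> carry_out:
  moves:
    - [0, 0, 0.02, 0, 0, 0, 1]
    - [0, 0, 0.06, 0, 0, 0, 1]
    - [0, 0, 0.12, 0, 0, 0, 1]
    - [0, 0, 0.18, 0, 0, 0, 1]
    - [0, 0, 0.22, 0, 0, 0, 1]
    - [0, 0, 0.22, 0, 0, 0, 1]
    - [0, -0.06, 0.22, 0, 0, 0, 1]
    - [0, -0.12, 0.22, 0, 0, 0, 1]
    - [0, -0.18, 0.22, 0, 0, 0, 1]
    - [0, -0.24, 0.22, 0, 0, 0, 1]
    - [0, -0.3, 0.22, 0, 0, 0, 1]
    - [0, -0.36, 0.22, 0, 0, 0, 1]

```text
t: 9.33
position: [0.4983, -0.111, 0.1187]
orientation: [-2.137, -2.3, 0.001]
wrist_force: [0.5, 0.1, -1.4]
grip_width: 0.0581
gripper_force: 10.0
```

>>> carry_out:
  moves:
    - [0.004, -0.06, 0, 0, 0, 0, 1]
    - [0.004, -0.12, 0, 0, 0, 0, 1]
    - [0.004, -0.18, 0, 0, 0, 0, 1]
    - [0.004, -0.24, 0, 0, 0, 0, 1]
    - [0.004, -0.3, 0, 0, 0, 0, 1]
    - [0.004, -0.36, 0, 0, 0, 0, 1]
    - [0.004, -0.42, 0, 0, 0, 0, 1]
    - [0.004, -0.46, 0, 0, 0, 0, 1]
    - [0.004, -0.484, 0, 0, 0, 0, 1]
    - [0.004, -0.484, 0, 0, 0, 0, 1]
    - [0.004, -0.484, -0.06, 0, 0, 0, 1]
    - [0.004, -0.484, -0.06, 0, 0, 0, 1]

```text
t: 10.33
position: [0.4987, -0.3487, 0.0848]
orientation: [-2.132, -2.295, 0.0]
wrist_force: [-1.3, 1.4, -2.0]
grip_width: 0.0582
gripper_force: 10.0
```

Run:
```python
from h import *
t=camera("top")[:,:,::-1];s=camera("side")[:,:,::-1]
cv2.imwrite("pics/c_top.png",t);cv2.imwrite("pics/c_side.png",s)
cv2.imwrite("pics/c.png",np.hstack([crop(t,440,150,80,120,5),crop(s,300,115,100,150,4)]))
st=state();print(st["position"],st["orientation"],st["grip_width"],st["wrist_force"])
```

```text
[ 0.50018134 -0.34964548  0.08818075] [-2.13358855e+00 -2.29907285e+00 -1.93679830e-05] 0.0583534906940149 [-0.18320777  0.24180604 -0.97373524]
```

View pics/c.png

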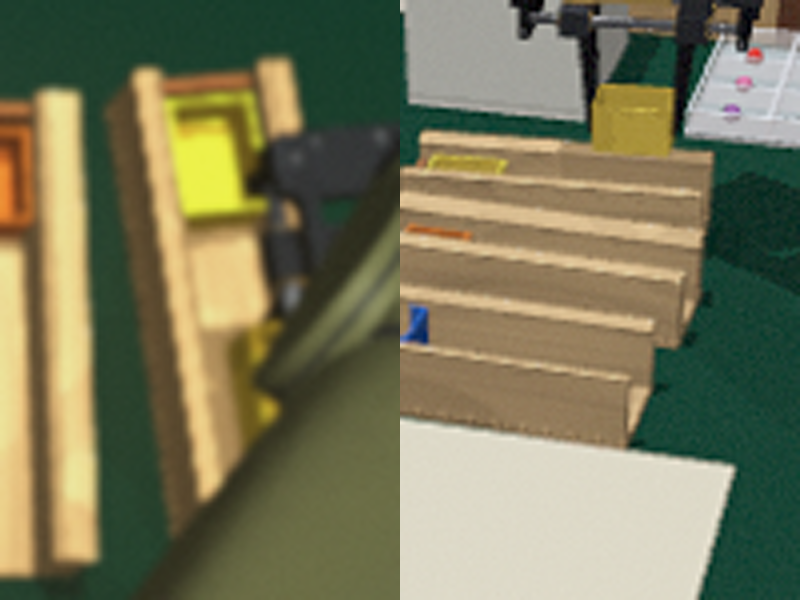

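The picture shows the yellow tray above the near part of the medium row, its near face's bottom edge at crop (595,149)–(672,155). I'll check the camera's offset against the known tray pose, and measure the channel edges.

Run:
```python
from h import *
np.set_printoptions(precision=4,suppress=True)
u=lambda p,x0,y0,s:((p[0]+.5)/s-.5+x0,(p[1]+.5)/s-.5+y0)
print("tray near bottom edge (side)",[onz("side",u((p[0]-400,p[1]),300,115,4),.0775) for p in[(595,148),(672,155)]])
print("tray near rim edge",[onz("side",u((p[0]-400,p[1]),300,115,4),.1135) for p in[(594,89),(672,92)]])
print("tray left rim (top)",[onz("top",u(p,440,150,5),.1135) for p in[(233,340),(243,440)]])
# row: expected edges at x=.502 for centre line
c=np.array([.5569,-.3486]);a=np.radians(3.9);ex=np.array([np.cos(a),np.sin(a)]);ey=np.array([-ex[1],ex[0]])
fr=lambda p:np.array([(p[:2]-c)@ex,(p[:2]-c)@ey])
ft=(360,155,5)
for n,p,z in[("kept rim L",(566,72),.042),("kept rim R",(655,68),.042),("kept rim Lnear",(583,198),.042),("kept rim Rnear",(672,188),.042),("floor near L",(622,524),.006),("floor near R",(703,517),.006),
 ("rail out L far",(535,45),.054),("rail out L near",(605,515),.054),("rail out R far",(690,35),.054),("rail out R near",(768,493),.054)]:
    print(n,fr(onz("top",u(p,*ft),z)))
fs=(260,140,6)
for n,p in[("near rail out far",(243,103)),("near rail out near",(695,145)),("far rail out far",(270,47)),("far rail near",(710,80))]:
    print("side",n,fr(onz("side",u(p,*fs),.054)))
for n,p,z in[("side kept rim far edge L",(287,83),.042),("R",(402,90),.042)]:print(n,fr(onz("side",u(p,*fs),z)))
```

```text
tray near bottom edge (side) [array([ 0.5226, -0.323 ,  0.0775]), array([ 0.465 , -0.3253,  0.0775])]
tray near rim edge [array([ 0.5297, -0.3471,  0.1135]), array([ 0.4725, -0.3559,  0.1135])]
tray left rim (top) [array([ 0.5181, -0.3167,  0.1135]), array([ 0.4718, -0.3173,  0.1135])]
kept rim L [0.1039 0.0228]
kept rim R [ 0.1024 -0.0222]
kept rim Lnear [0.0393 0.0245]
kept rim Rnear [ 0.0406 -0.0205]
floor near L [-0.1167  0.0179]
floor near R [-0.117  -0.0231]
rail out L far [0.1151 0.0401]
rail out L near [-0.1181  0.0415]
rail out R far [ 0.114 -0.038]
rail out R near [-0.1149 -0.0386]
side near rail out far [0.1135 0.0399]
side near rail out near [-0.1163  0.0458]
side far rail out far [ 0.1156 -0.0283]
side far rail near [-0.116  -0.0295]
side kept rim far edge L [ 0.103  -0.0119]
R [ 0.0421 -0.0143]
```

>>> carry_out:
  moves:
    - [0, -0.002, -0.02, 0, 0, 0, 1]
    - [0, -0.002, -0.035, 0, 0, 0, 1]
    - [0, -0.002, -0.05, 0, 0, 0, 1]
    - [0, -0.002, -0.06, 0, 0, 0, 1]
    - [0, -0.002, -0.07, 0, 0, 0, 1]
    - [0, -0.002, -0.08, 0, 0, 0, 1]
    - [0, -0.002, -0.09, 0, 0, 0, 1]
    - [0, -0.002, -0.09, 0, 0, 0, 1]

```text
t: 11.1
position: [0.5008, -0.3524, 0.0437]
orientation: [-2.137, -2.3, 0.0]
wrist_force: [-0.0, 1.0, -0.4]
grip_width: 0.0577
gripper_force: 10.0
```

Run:
```python
from h import *
camera("top")
st=state();print(st["position"],st["orientation"],st["grip_width"],st["wrist_force"],st["ft_torque"])
```

```text
[ 0.50102557 -0.35266828  0.0443624 ] [-2.13732418e+00 -2.30084633e+00  2.50735157e-04] 0.058011457376945935 [ 0.72404396  0.12560898 -0.3892072 ] [ 0.01994759 -0.05911811  0.02650176]
```

>>> carry_out:
  moves:
    - [0, 0, -0.015, 0, 0, 0, 1]
    - [0, 0, -0.03, 0, 0, 0, 1]
    - [0, 0, -0.04, 0, 0, 0, 1]
    - [0, 0, -0.048, 0, 0, 0, 1]
    - [0, 0, -0.053, 0, 0, 0, 1]
    - [0, 0, -0.055, 0, 0, 0, 1]
    - [0, 0, -0.055, 0, 0, 0, 1]

```text
t: 11.73
position: [0.5012, -0.3528, 0.0172]
orientation: [-2.138, -2.301, 0.0]
wrist_force: [-0.8, 1.9, -0.8]
grip_width: 0.0576
gripper_force: 10.0
```

>>> carry_out:
  moves:
    - [0, 0, -0.002, 0, 0, 0, 1]
    - [0, 0, -0.003, 0, 0, 0, 1]
    - [0, 0, -0.003, 0, 0, 0, 0.4]
    - [0, 0, -0.003, 0, 0, 0, 0.3]
    - [0, 0, -0.003, 0, 0, 0, 0.2]
    - [0, 0, -0.003, 0, 0, 0, 0.1]
    - [0, 0, -0.003, 0, 0, 0, 0.1]
    - [0, 0, -0.003, 0, 0, 0, 0.1]
    - [0, 0, -0.003, 0, 0, 0, 0.1]

```text
t: 12.48
position: [0.5015, -0.353, 0.0161]
orientation: [2.138, 2.302, -0.0]
wrist_force: [0.7, -0.2, 0.2]
grip_width: 0.0849
gripper_force: 0.0
```

>>> carry_out:
  moves:
    - [0, 0, 0.03, 0, 0, 0, 0.1]
    - [0, 0, 0.1, 0, 0, 0, 0.1]
    - [0, 0, 0.18, 0, 0, 0, 0.1]
    - [0, 0.08, 0.26, 0, 0, 0, 0]
    - [0, 0.16, 0.26, 0, 0, 0, 0]
    - [0, 0.24, 0.26, 0, 0, 0, 0]
    - [0, 0.32, 0.26, 0, 0, 0, 0]
    - [0, 0.4, 0.26, 0, 0, 0, 0]
    - [0, 0.48, 0.26, 0, 0, 0, 0]
    - [0, 0.56, 0.26, 0, 0, 0, 0]
    - [0, 0.64, 0.26, 0, 0, 0, 0]
    - [0, 0.7, 0.26, 0, 0, 0, 0]

```text
t: 13.48
position: [0.5009, -0.0001, 0.1463]
orientation: [2.137, 2.303, 0.001]
wrist_force: [0.8, 0.1, -0.9]
grip_width: 0.0953
gripper_force: 0.0
```

Run:
```python
from h import *
np.set_printoptions(precision=4,suppress=True)
t=camera("top")[:,:,::-1];s=camera("side")[:,:,::-1]
cv2.imwrite("pics/d_top.png",t);cv2.imwrite("pics/d_side.png",s)
cv2.imwrite("pics/d.png",np.hstack([crop(t,450,150,80,120,5),crop(s,264,250,80,120,5)]))
st=state();print(st["t"],st["position"],st["orientation"],st["grip_width"],st["wrist_force"])
```

```text
13.5833 [0.5011 0.0008 0.1462] [-2.1316 -2.3073 -0.0014] 0.09523823545675297 [-0.2519 -0.5502 -1.0405]
```

View pics/d.png

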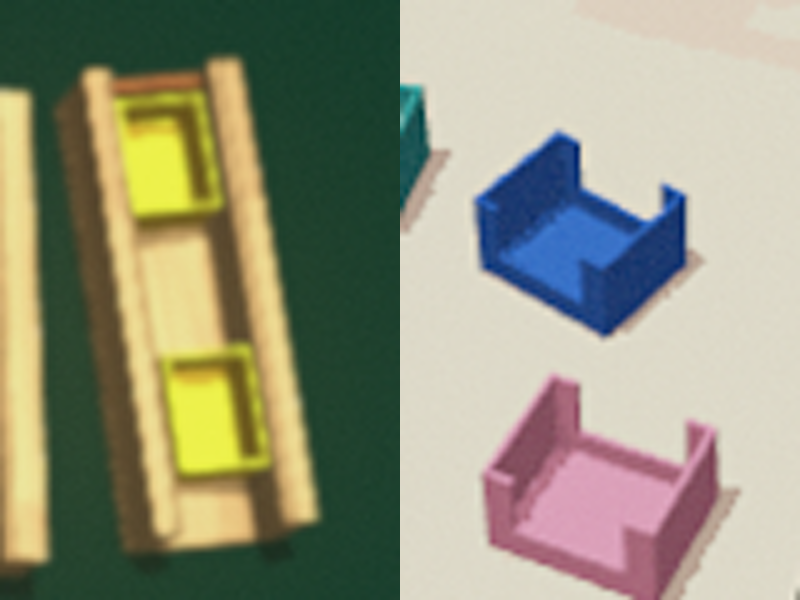

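The left half shows the medium tray seated flat in its row with clear gaps. The right half shows the large tray empty where it was, rim corners at crop (476,198), (562,133), (685,190) and (608,273).

Run:
```python
from h import *
np.set_printoptions(precision=4,suppress=True)
u=lambda p,x0,y0,s:((p[0]+.5)/s-.5+x0,(p[1]+.5)/s-.5+y0)
P=np.array([onz("side",u(p,264,250,5),.04) for p in[(76,198),(208,273),(162,133),(285,190)]])
d=P[0]-P[1]+P[2]-P[3];print(P,P.mean(0),np.degrees(np.arctan2(d[1],d[0])))
for f,n in(("pics/top0.png","top"),("pics/d_top.png","top")):
    im=cv2.imread(f);hsv=cv2.cvtColor(im,cv2.COLOR_BGR2HSV);m=cv2.inRange(hsv,(100,100,60),(130,255,255))
    if f=="pics/top0.png": m|=cv2.inRange(hsv,(20,80,60),(35,255,255))
    m[:,:205]=0;m[:,275:]=0;m[:210]=0;m[275:]=0
    k=max(cv2.findContours(m,0,1)[0],key=cv2.contourArea)
    r=cv2.minAreaRect(k);print(f,r,onz(n,r[0],.03))
```

```text
[[0.5329 0.2643 0.04  ]
 [0.4685 0.2919 0.04  ]
 [0.5118 0.217  0.04  ]
 [0.4525 0.238  0.04  ]] [0.4914 0.2528 0.04  ] -21.430426483244293
pics/top0.png ((241.48277282714844, 240.29310607910156), (18.94092559814453, 23.95469856262207), 21.801406860351562) [0.4948 0.2497 0.03  ]
pics/d_top.png ((242.08619689941406, 241.03448486328125), (23.58330726623535, 28.225692749023438), 21.801406860351562) [0.4929 0.2482 0.03  ]
```

>>> carry_out:
  moves:
    - [-0.016, 0.08, 0, 0, 0, 0.08, 0]
    - [-0.016, 0.16, 0, 0, 0, 0.16, 0]
    - [-0.016, 0.24, 0, 0, 0, 0.24, 0]
    - [-0.016, 0.32, 0, 0, 0, 0.32, 0]
    - [-0.016, 0.4, 0, 0, 0, 0.4, 0]
    - [-0.016, 0.46, -0.02, 0, 0, 0.48, 0]
    - [-0.016, 0.497, -0.06, 0, 0, 0.56, 0]
    - [-0.016, 0.497, -0.1, 0, 0, 0.64, 0]
    - [-0.016, 0.497, -0.1, 0, 0, 0.708, 0]
    - [-0.016, 0.497, -0.1, 0, 0, 0.708, 0]
    - [-0.016, 0.497, -0.1, 0, 0, 0.708, 0]

```text
t: 14.5
position: [0.4939, 0.2451, 0.0961]
orientation: [0.606, 3.082, -0.0]
wrist_force: [0.2, -0.7, -0.2]
grip_width: 0.0953
gripper_force: 0.0
```

>>> carry_out:
  moves:
    - [0, 0.008, -0.06, 0, 0, 0, 0]
    - [0, 0.008, -0.12, 0, 0, 0, 0]
    - [0, 0.008, -0.16, 0, 0, 0, 0.1]
    - [0, 0.008, -0.18, 0, 0, 0, 0.2]
    - [0, 0.008, -0.18, 0, 0, 0, 0.3]
    - [0, 0.008, -0.18, 0, 0, 0, 0.6]
    - [0, 0.008, -0.18, 0, 0, 0, 1]
    - [0, 0.008, -0.18, 0, 0, 0, 1]
    - [0, 0.008, -0.18, 0, 0, 0, 1]
    - [0, 0.008, -0.18, 0, 0, 0, 1]
    - [0, 0.008, -0.18, 0, 0, 0, 1]
    - [0, 0.008, -0.18, 0, 0, 0, 1]
  newtons: 5

```text
t: 15.5
position: [0.4948, 0.2501, 0.0079]
orientation: [0.601, 3.081, 0.002]
wrist_force: [-0.5, -0.8, 5.6]
grip_width: 0.0541
gripper_force: 5.0
```

>>> carry_out:
  moves:
    - [0, 0, 0, 0, 0, 0, 0.3]
    - [0, 0, 0, 0, 0, 0, 0.2]
    - [0, 0, 0, 0, 0, 0, 0]
    - [0, 0, 0.04, 0, 0, 0, 0]
    - [0, 0, 0.1, 0, 0, 0, 0]
    - [0, 0, 0.16, 0, 0, 0, 0]
    - [0, 0, 0.16, 0, 0, -0.08, 0]
    - [0, 0, 0.16, 0, 0, -0.16, 0]
    - [0, 0, 0.16, 0, 0, -0.24, 0]
    - [0, 0, 0.16, 0, 0, -0.32, 0]
    - [0, 0, 0.16, 0, 0, -0.4, 0]
    - [0, 0, 0.16, 0, 0, -0.48, 0]

```text
t: 16.5
position: [0.4929, 0.2495, 0.0856]
orientation: [-1.696, -2.643, 0.001]
wrist_force: [-0.1, 0.1, 0.5]
grip_width: 0.095
gripper_force: 0.0
```

>>> carry_out:
  moves:
    - [0, 0, 0, 0, 0, -0.08, 0]
    - [0, 0, 0, 0, 0, -0.16, 0]
    - [0, 0, 0, 0, 0, -0.24, 0]
    - [0, 0, 0, 0, 0, -0.32, 0]
    - [0, 0, 0, 0, 0, -0.4, 0]
    - [0, 0, 0, 0, 0, -0.48, 0]
    - [0, 0, 0, 0, 0, -0.52, 0]
    - [0, 0, 0, 0, 0, -0.52, 0]
    - [0, 0, 0, 0, 0, -0.52, 0]

```text
t: 17.25
position: [0.4931, 0.2495, 0.0857]
orientation: [-2.6, -1.763, 0.001]
wrist_force: [-0.3, -0.5, 0.5]
grip_width: 0.0949
gripper_force: 0.0
```

>>> carry_out:
  moves:
    - [0.003, 0.001, -0.05, 0, 0, -0.004, 0]
    - [0.003, 0.001, -0.1, 0, 0, -0.004, 0]
    - [0.003, 0.001, -0.135, 0, 0, -0.004, 0]
    - [0.003, 0.001, -0.147, 0, 0, -0.004, 0]
    - [0.003, 0.001, -0.147, 0, 0, -0.004, 0]
    - [0.003, 0.001, -0.147, 0, 0, -0.004, 0.3]
    - [0.003, 0.001, -0.147, 0, 0, -0.004, 1]
    - [0.003, 0.001, -0.147, 0, 0, -0.004, 1]
    - [0.003, 0.001, -0.147, 0, 0, -0.004, 1]
    - [0.003, 0.001, -0.147, 0, 0, -0.004, 1]
    - [0.003, 0.001, -0.147, 0, 0, -0.004, 1]
  newtons: 10

```text
t: 18.17
position: [0.4956, 0.2504, 0.0137]
orientation: [2.607, 1.752, 0.003]
wrist_force: [0.2, -0.6, 2.6]
grip_width: 0.0679
gripper_force: 10.0
```

>>> carry_out:
  moves:
    - [0, 0, 0.02, 0, 0, 0, 1]
    - [0, 0, 0.06, 0, 0, 0, 1]
    - [0, 0, 0.12, 0, 0, 0, 1]
    - [0, 0, 0.17, 0, 0, 0, 1]
    - [0, 0, 0.2, 0, 0, 0, 1]
    - [0.007, -0.06, 0.2, 0, 0, 0.05, 1]
    - [0.007, -0.12, 0.2, 0, 0, 0.1, 1]
    - [0.007, -0.18, 0.2, 0, 0, 0.15, 1]
    - [0.007, -0.24, 0.2, 0, 0, 0.2, 1]
    - [0.007, -0.3, 0.2, 0, 0, 0.228, 1]
    - [0.007, -0.36, 0.2, 0, 0, 0.228, 1]
    - [0.007, -0.42, 0.2, 0, 0, 0.228, 1]

```text
t: 19.17
position: [0.4981, 0.0387, 0.1133]
orientation: [2.253, 2.189, 0.001]
wrist_force: [0.8, 0.8, -0.1]
grip_width: 0.0681
gripper_force: 10.0
```

>>> carry_out:
  moves:
    - [0, -0.06, 0, 0, 0, 0, 1]
    - [0, -0.12, 0, 0, 0, 0, 1]
    - [0, -0.18, 0, 0, 0, 0, 1]
    - [0, -0.22, 0, 0, 0, 0, 1]
    - [0, -0.25, 0, 0, 0, 0, 1]
    - [0, -0.265, 0, 0, 0, 0, 1]
    - [0, -0.265, -0.02, 0, 0, 0, 1]
    - [0, -0.265, -0.04, 0, 0, 0, 1]
    - [0, -0.265, -0.04, 0, 0, 0, 1]

```text
t: 19.92
position: [0.4963, -0.091, 0.0896]
orientation: [-2.249, -2.186, 0.004]
wrist_force: [-0.5, 0.8, -1.0]
grip_width: 0.0678
gripper_force: 10.0
```

Run:
```python
from h import *
np.set_printoptions(precision=4,suppress=True)
t=camera("top")[:,:,::-1];s=camera("side")[:,:,::-1]
cv2.imwrite("pics/e.png",np.hstack([crop(t,350,150,80,120,5),crop(s,264,150,80,120,5)]))
st=state();print(st["t"],st["position"],st["orientation"],st["grip_width"],st["wrist_force"])
u=lambda p,x0,y0,s:((p[0]+.5)/s-.5+x0,(p[1]+.5)/s-.5+y0)
c=np.array([.5544,-.0945]);a=np.radians(-1.6);ex=np.array([np.cos(a),np.sin(a)]);ey=np.array([-ex[1],ex[0]])
fr=lambda p:np.array([(p[:2]-c)@ex,(p[:2]-c)@ey])
for n,p,z in[("kept L far",(62,75),.046),("kept R far",(176,73),.046),("kept L near",(62,222),.046),("kept R near",(180,217),.046),("floor L",(62,537),.006),("floor R",(183,537),.006),("rails far L",(38,50),.054),("R",(204,50),.054),("near L",(45,525),.054),("R",(217,523),.054)]:
    print(n,fr(onz("top",u(p,360,155,5),z)))
print("tcp in row",fr(st["position"]))
```

```text
20.0167 [ 0.4974 -0.0912  0.0912] [-2.2504 -2.1884  0.0019] 0.06794799962764074 [ 0.6746 -0.2254 -0.5463]
kept L far [0.105  0.0282]
kept R far [ 0.1065 -0.0274]
kept L near [0.0307 0.0295]
kept R near [ 0.0336 -0.0274]
floor L [-0.116   0.0276]
floor R [-0.1157 -0.0312]
rails far L [0.1149 0.0405]
R [ 0.1156 -0.0402]
near L [-0.118   0.0402]
R [-0.1166 -0.0401]
tcp in row [-0.057   0.0017]
```

View pics/e.png

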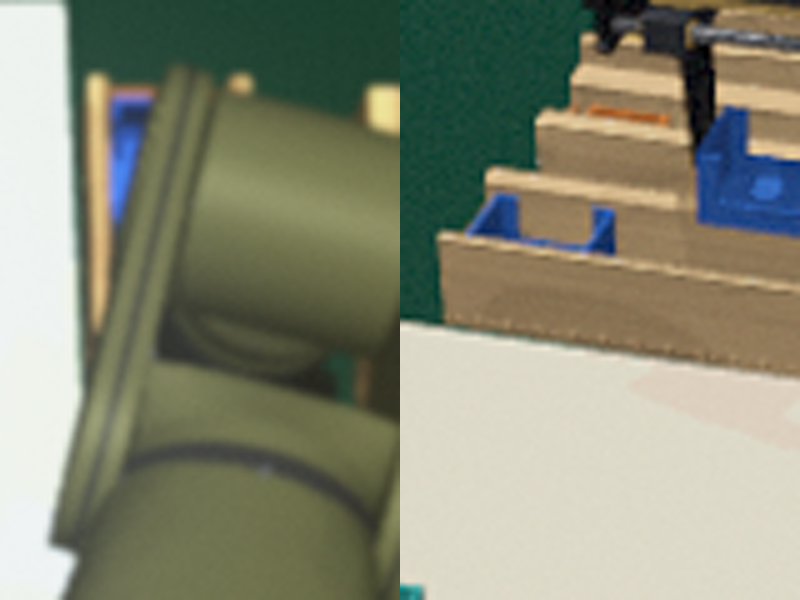

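>>> carry_out:
  moves:
    - [0, -0.003, -0.02, 0, 0, 0, 1]
    - [0, -0.003, -0.035, 0, 0, 0, 1]
    - [0, -0.003, -0.05, 0, 0, 0, 1]
    - [0, -0.003, -0.06, 0, 0, 0, 1]
    - [0, -0.003, -0.07, 0, 0, 0, 1]
    - [0, -0.003, -0.08, 0, 0, 0, 1]
    - [0, -0.003, -0.09, 0, 0, 0, 1]
    - [0, -0.003, -0.09, 0, 0, 0, 1]
    - [0, -0.003, -0.09, 0, 0, 0, 1]

```text
t: 20.77
position: [0.4979, -0.0931, 0.0466]
orientation: [-2.252, -2.187, -0.0]
wrist_force: [0.9, 4.1, -2.7]
grip_width: 0.0679
gripper_force: 10.0
```

>>> carry_out:
  moves:
    - [0, 0.003, 0, 0, 0, 0, 1]
    - [0, 0.003, -0.015, 0, 0, 0, 1]
    - [0, 0.003, -0.03, 0, 0, 0, 1]
    - [0, 0.003, -0.04, 0, 0, 0, 1]
    - [0, 0.003, -0.047, 0, 0, 0, 1]
    - [0, 0.003, -0.051, 0, 0, 0, 1]
    - [0, 0.003, -0.053, 0, 0, 0, 1]
    - [0, 0.003, -0.053, 0, 0, 0, 1]

```text
t: 21.43
position: [0.4985, -0.0932, 0.021]
orientation: [2.253, 2.188, -0.001]
wrist_force: [0.6, -5.0, -1.3]
grip_width: 0.0679
gripper_force: 10.0
```

>>> carry_out:
  moves:
    - [0, -0.001, -0.002, 0, 0, 0, 1]
    - [0, -0.001, -0.004, 0, 0, 0, 1]
    - [0, -0.001, -0.004, 0, 0, 0, 1]

```text
t: 21.68
position: [0.4986, -0.0932, 0.0199]
orientation: [2.253, 2.188, -0.0]
wrist_force: [-1.8, -3.2, 4.6]
grip_width: 0.068
gripper_force: 10.0
```

Floor contact (+4.6 N). Release, rise and retreat.

>>> carry_out:
  moves:
    - [0, 0, 0, 0, 0, 0, 0.25]
    - [0, 0, 0, 0, 0, 0, 0.2]
    - [0, 0, 0, 0, 0, 0, 0.1]
    - [0, 0, 0, 0, 0, 0, 0.05]
    - [0, 0, 0, 0, 0, 0, 0.05]
    - [0, 0, 0, 0, 0, 0, 0.05]

```text
t: 22.18
position: [0.4983, -0.0927, 0.019]
orientation: [-2.253, -2.189, -0.0]
wrist_force: [-0.5, 0.3, -0.1]
grip_width: 0.0897
gripper_force: 0.0
```

>>> carry_out:
  moves:
    - [0, 0, 0.03, 0, 0, 0, 0.05]
    - [0, 0, 0.08, 0, 0, 0, 0.05]
    - [0, 0, 0.15, 0, 0, 0, 0.05]
    - [0, 0, 0.22, 0, 0, 0, 0.05]
    - [0, 0, 0.3, 0, 0, 0, 0.05]
    - [0, 0.08, 0.34, 0, 0, 0, 0.05]
    - [0, 0.16, 0.34, 0, 0, 0, 0.05]
    - [0, 0.24, 0.34, 0, 0, 0, 0.05]
    - [0, 0.32, 0.34, 0, 0, 0, 0.05]
    - [0, 0.4, 0.34, 0, 0, 0, 0.05]
    - [0, 0.45, 0.34, 0, 0, 0, 0.05]
    - [0, 0.45, 0.34, 0, 0, 0, 0.05]

```text
t: 23.18
position: [0.4979, 0.1361, 0.1892]
orientation: [-2.247, -2.194, -0.002]
wrist_force: [-0.5, -0.1, -0.1]
grip_width: 0.0903
gripper_force: 0.0
```

Run:
```python
from h import *
t=camera("top")[:,:,::-1];s=camera("side")[:,:,::-1]
cv2.imwrite("pics/f.png",np.hstack([crop(t,355,150,165,125,2.42),crop(s,264,130,130,98,3.07)[:302]]))
st=state();print(st["t"],st["position"],st["wrist_force"],st["grip_width"])
```

```text
Traceback (most recent call last):
ValueError: all the input array dimensions except for the concatenation axis must match exactly, but along dimension 0, the array at index 0 has size 302 and the array at index 1 has size 301
```

Run:
```python
from h import *
t=camera("top")[:,:,::-1];s=camera("side")[:,:,::-1]
cv2.imwrite("pics/f.png",np.hstack([crop(t,355,150,130,120,3),crop(s,264,130,130,120,3)]))
st=state();print(st["t"],st["position"],st["wrist_force"],st["grip_width"])
```

```text
23.3833 [0.49838081 0.13131513 0.18896402] [-0.51896392  0.05685624 -0.37862294] 0.0907467847555953
```

View pics/f.png

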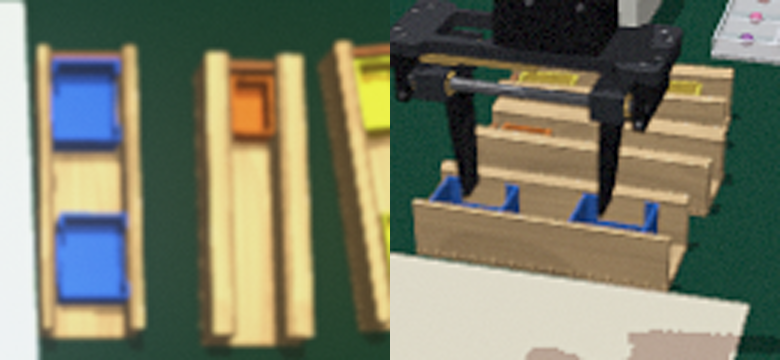

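The large tray stands flat and parallel in its row, at top crop (92,258), with the kept trays unmoved and the gripper well clear.

```bash
python3 -c "
from cell import r
print(r.close_job())"
```

```text
the job is handed in; nothing more can be done
None
```

I pulled the trays apart, set each in the free part of its own row and handed the job in at about 23 s. In the pictures both stand flat between the rails and the trays already in the rows look unmoved; the hand-in gave no verdict.

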